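Fetch the slab from behind the containers

ROBOT

A 6-joint arm with a two-finger parallel gripper is mounted at the origin on a cart in front of the work surface, level with it; the furniture and walls round the work are solid. World frame = base frame: x ahead of the robot, y to its left, z up, the work surface at z = 0. Lengths are in m, angles in rad, forces in N, time in s.
With the tool pointing down it reaches from about 0.35 to 0.925 m from the base axis. Payload 6.4 kg.
Tool frame: the origin (TCP) lies at the very end of the fingers, on their centre line; the grasp point (between the pads) lies 19 mm behind it (ctrl.grip_depth is the distance from the TCP to the grasp point, in m); z points along the fingers, y is the line along which they close (so a half turn about z gives the same grasp; the last joint's range is limited). The gripper opens to 85 mm and grips with 20 to 120 N. Pads are 22 mm wide; open, the fingers measure 114 mm over their backs; the gripper's body (76 mm by 85 mm) begins 54 mm behind the grasp point. The pads swing forward as they close: fully open they stand 13 mm farther back than shut.
Start: joints at [1.052, 0.245, 1.558, -0, 1.339, -0.174], TCP at [0.22, 0.612, 0.205] pointing down, gripper open.
Joint ranges: [-3.13, 3.13], [-1.02, 2.26], [0.13, 2.54], [-0.95, 4.09], [0.21, 2.88], [-2.74, 2.74]. Speed limits (rad/s): [2.57, 2.57, 3.14, 3.14, 3.14, 3.14].

INTERFACE

Orientations are given as a rotation vector (axis times angle).
In Python, from rig import ctrl gives the robot as it stands.
- The arm moves only by the tool move_arm, never from a script. Its argument "series" is text: rows parted by semicolons, each of 5 numbers parted by spaces: the finger opening in mm, from 0 to 85.4, then the shift along the tool's x, y, z in units of 50 mm (1.0 is 50 mm), then the turn about the tool's z in rad. In form: fingers tx ty tz yaw; .... A call has 1 to 12 rows; each row shifts and turns the commanded pose from where the row before left it, along the tool's axes as they then stand; what a row does not reach is not made up. A row lasts 1/8 s, in which the tool goes at most 62.5 mm and 10.7 degrees, less where a joint would pass 70% of its speed; a pose out of reach is approached as far as the arm can. A call is refused whole if a number of a shift passes 1 or a number of a turn 0.188, either way. A call with a gripper value outside its range is refused whole. The fingers move at their own pace and stop on an object; "force" is the grip in N (left out, the last holds). Time passes only in rows, so rows that do not move let the fingers close. It gives the time, the measured TCP pose, the force, the opening and the grip force at its end, in the units of the state.
- ctrl.state(): the state, without advancing time (a new reading comes with each control period).
- ctrl.grab_frame(name): name is "scene" or "top"; returns the picture (384x512x3 uint8, blue, green, red); there is no depth.
- ctrl.camera_model(name): a dict with "vfov" (degrees; the focal length in pixels is half the picture's height over the tangent of half this angle, whatever the lens; pixels are square), "cx", "cy" (the principal point, pixels), "rvec" (rotation vector, rad) and "tvec" (3), from world to camera coordinates, as OpenCV has them. Camera axes: x right, y down, z forward; pixel columns grow to the right and rows downward; lengths in m; the calibration is good to about 2 mm. A picture is of the moment at which its call begins. camera_model takes no time and is no camera call.
- ctrl.hand_in(): hands the job in; it is judged then, once.
The state is a dict: "time_s": time; "qpos": joint angles; "joint_vel": joint speeds; "tau": joint torques, N m; "ee_pos": TCP position; "orientation": TCP orientation; "wrist_force": force on the tool from outside, world axes, zero at the start; "moment": the same for the moment, N m; "width": finger opening in m; "gripper_force": force on a finger pad.
Only numpy, scipy, OpenCV 4.12 (cv2) and the standard library are available. Lean on these libraries where they do the work, as an engineer would, in place of code of your own. Each camera call takes 0.05 s, during which the arm holds its last target. There are 200 camera calls.

TASK

The dark hardwood slab at the back of the wooden board is wanted on the cork-topped work block, but the bottle, the jar and the can stand in front of it: first stand all three in the empty steel tray, then lay the slab flat on the cork-topped work block, centred and lengthwise, and only then put each container back, upright, on the very spot of the board where it stood at the start. Do not knock a container over, and leave the wax tin, the tweezers and the red pencil where they are.

Things in the scene. Friction and masses are not known exactly. Their poses are not given: they have to be found in the camera images.
- bottle: white plastic bottle with a shoulder, a narrow neck and a black cap, 44 mm diameter, 82 mm high with the cap; the straight body that can be gripped reaches 5 to 46 mm above the foot. It stands on a flat foot with its axis (z) upright; origin at the centre of its underside. At the start it stands on the front (-x) half of the wooden board, in one of three places side by side, about 12 mm in front of the slab.
- jar: amber glass jar with a wide brass screw lid, the widest of the three containers, body 52 mm diameter and straight from 5 to 41 mm above the foot (grip it there), lid 47 mm diameter, 76 mm high with the lid. It stands on a flat foot with its axis (z) upright; origin at the centre of its underside. At the start it stands on the front (-x) half of the wooden board, in one of three places side by side, about 12 mm in front of the slab.
- can: plain straight steel can without a neck, 48 mm diameter, 70 mm high; straight from 5 to 53 mm above the foot. It stands on a flat foot with its axis (z) upright; origin at the centre of its underside. At the start it stands on the front (-x) half of the wooden board, in one of three places side by side, about 12 mm in front of the slab.
- slab: dark hardwood slab lying flat, 36 mm wide (its x) x 150 mm long (its y) x 9 mm thick; origin at the centre of its underside. At the start it lies lengthwise on the rear half of the wooden board, behind the three containers, with nothing behind it.
- board: fixed pale wooden board, 125 mm deep (x) x 204 mm wide (y), top 12 mm above the bench, with an end cheek 22 mm high and 7 mm thick along each end (at y = +-98 mm); no lip at front or back. Origin at the centre of its underside; +x points to its rear half, where the slab lies. The three containers stand 62 mm apart in a row on its front half (about x = -28 mm; y about -62, 0 and +62 mm), the slab at about x = +28 mm.
- tray: fixed shallow dark steel tray, empty at the start, the side area: 116 mm (x) x 202 mm (y) outside, walls 3 mm thick and 10 mm high, inner floor 3 mm above the bench. Origin at the centre of its underside.
- pad: fixed plywood work block topped with cork, 64 mm (x) x 160 mm (y), its flat cork top 30 mm above the bench: the place where the slab is wanted, its length along the block's length (y). Origin at the centre of its underside. The fixed vice near it is 76 mm high, the plate jig with its red lever 112 mm.
- wax_tin: round tin of wax, red with a grey lid, 65 mm diameter, 37 mm high; a bystander. Origin at the centre of its underside.
- tweezers: steel tweezers lying flat on the bench near the vice, about 120 mm long, 8 mm high; a bystander. Origin at the centre of its underside.
- red_pencil: thick red pencil lying on the bench left of the vice, 84 mm long, 9 mm thick; a bystander. Origin at its middle, underneath.
Not all that is in view belongs to the job. Of the things shaped like the jar, the amber one is meant.

How it is judged:
On the way, in this order (a step that is already met when the one before it is completed fails the run):
1. bottle, jar and can all stand upright and released in the tray while the slab still lies where it was (within 20 mm) (x of bottle in the frame of tray between -0.05 and 0.05 m and y of bottle in the frame of tray between -0.09 and 0.09 m and z of each of bottle, jar, can in the frame of tray below 0.012 m and angle between each of bottle, jar, can's own z axis and vertical below 0.12 rad and contact force between each of bottle, jar, can and the fingers below 0.1 N and x of jar in the frame of tray between -0.05 and 0.05 m and y of jar in the frame of tray between -0.09 and 0.09 m and x of can in the frame of tray between -0.05 and 0.05 m and y of can in the frame of tray between -0.09 and 0.09 m and distance of slab from where it was at the start of the episode below 0.02 m), for 0.2 s.
2. the slab lies flat and released on the work block (centred within 15 mm, lengthwise within 0.16 rad) while the three containers still stand in the tray (x of bottle in the frame of tray between -0.05 and 0.05 m and y of bottle in the frame of tray between -0.09 and 0.09 m and z of each of bottle, jar, can in the frame of tray below 0.012 m and angle between each of bottle, jar, can's own z axis and vertical below 0.12 rad and contact force between each of bottle, jar, can, slab and the fingers below 0.1 N and x of jar in the frame of tray between -0.05 and 0.05 m and y of jar in the frame of tray between -0.09 and 0.09 m and x of can in the frame of tray between -0.05 and 0.05 m and y of can in the frame of tray between -0.09 and 0.09 m and horizontal distance between slab and pad below 0.015 m and angle between the y axis of slab and the y axis of pad, either way round below 0.16 rad and angle between slab's own z axis and vertical below 0.08 rad and z of slab in the frame of pad below 0.034 m), for 0.2 s.
At the end, for the whole second after the job is handed in: The slab lies flat on the work block, its centre within 15 mm of the block's centre and its length within 0.16 rad of the block's; the bottle, the jar and the can each stand upright within 15 mm of where they stood at the start; all released and at rest (horizontal distance between slab and pad below 0.015 m and angle between the y axis of slab and the y axis of pad, either way round below 0.16 rad and angle between slab's own z axis and vertical below 0.08 rad and z of slab in the frame of pad below 0.034 m and contact force between each of slab, bottle, jar, can and the fingers below 0.1 N and linear speed of each of slab, bottle, jar, can below 0.02 m/s and angular speed of each of slab, bottle, jar, can below 0.3 rad/s and distance of each of bottle, jar, can from where it was at the start of the episode below 0.015 m and angle between each of bottle, jar, can's own z axis and vertical below 0.12 rad); the robot touches nothing.
It fails at once if a container is tipped over (more than 0.6 rad) (angle between any of bottle, jar, can's own z axis and vertical above 0.6 rad).
It fails at once if the wax tin, the tweezers or the red pencil is moved more than 25 mm (distance of any of wax_tin, tweezers, red_pencil from where it was at the start of the episode above 0.025 m).
It also fails if it takes over 144 s, if anything falls off the work surface, if the arm or the gripper's body presses on something with over 40 N, if the wrist force passes 120 N, or if a joint passes its speed limit or range.

## Working session

There is one attempt and no reset: what is moved stays moved. The work goes in short steps, Python scripts to look and compute and a tool call to move; the robot and the scene stay as the last step left them, time stands still between calls to the robot, and variables do not carry over. Pictures are saved under pics/ and viewed, at most 14 in all, crops included, and the job is handed in when it is done.

Besides the shell and the picture viewer there is one more tool, called after "Emit:" as a command line: name --argument value ..., lists and objects as JSON in quotes. move_arm: Moves the arm, as the interface text tells. Its arguments: {"type":"object","properties":{"series":{"type":"string"},"force":{"type":"number"}},"required":["series"]}

```bash
mkdir -p pics; ls; python3 - <<'E'
from rig import ctrl
import cv2
for n in ("scene","top"):
    cv2.imwrite(f"pics/{n}0.png",ctrl.grab_frame(n)); print(n,ctrl.camera_model(n))
print(ctrl.state())
E
```

```text
pics
scene {'vfov': 44.52240963457786, 'cx': 253.37306521115056, 'cy': 192.22667462731116, 'rvec': array([ 1.86870422, -0.93325094,  0.54870589]), 'tvec': array([-0.38585219,  0.21118876,  0.98980088])}
top {'vfov': 56.50964087362543, 'cx': 259.6711358833527, 'cy': 192.38324962981562, 'rvec': array([ 2.14953967, -2.16260726,  0.13435662]), 'tvec': array([-0.12813969,  0.52712148,  0.97423833])}
{'time_s': 0.1, 'qpos': array([ 1.05189220e+00,  2.45779518e-01,  1.55888888e+00, -2.86205168e-05,
        1.33870537e+00, -1.74088380e-01]), 'joint_vel': array([ 0.00054862, -0.0020776 , -0.00530368,  0.00356794, -0.00084276,
        0.00166547]), 'tau': array([ 2.92690329e-04, -4.30669606e+01, -3.27130687e+01, -1.25333627e-04,
        2.74256636e-03, -1.14655882e-05]), 'ee_pos': array([0.21943373, 0.61125783, 0.20436973]), 'orientation': array([-5.38846291e-01, -3.09444768e+00,  2.64586575e-03]), 'wrist_force': array([-0.86073173, -0.2167779 , -0.03477251]), 'moment': array([-0.02397538,  0.02282896,  0.00873933]), 'gripper_force': 0.0, 'width': 0.08543609539733688}
```

View pics/scene0.png

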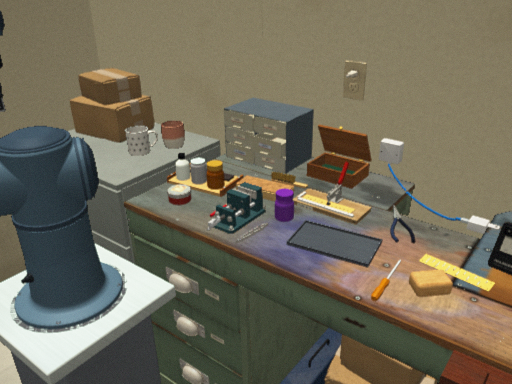

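View pics/top0.png

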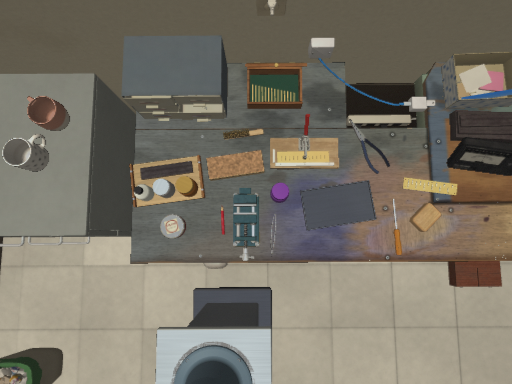

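The pictures show the board near top (167,180), with the bottle at (143,192), the can at (162,187) and the jar at (186,186). The slab is at (170,168), the cork block at (235,164) and the tray at (338,204).

Two things are shaped like the jar: the amber one on the board (186,186) and a purple one at (280,192). The amber one fits. I'll confirm it in an enlarged crop.

```bash
cat > h.py <<'E'
import numpy as np, cv2
from rig import ctrl
def cam(n):
    m=ctrl.camera_model(n); f=192/np.tan(np.radians(m["vfov"]/2))
    K=np.array([[f,0,m["cx"]],[0,f,m["cy"]],[0,0,1.]]); return K,cv2.Rodrigues(m["rvec"])[0],m["tvec"]
def proj(n,P):
    K,R,t=cam(n); return cv2.projectPoints(np.array(P,float).reshape(-1,1,3),cv2.Rodrigues(R)[0],t,K,None)[0].reshape(-1,2)
def ray(n,u,v,z):
    K,R,t=cam(n); d=R.T@np.linalg.inv(K)@[u,v,1]; c=-R.T@t
    return (c+d*(z-c[2])/d[2])[:2]
E
python3 - <<'E'
from h import *
t=cv2.imread("pics/top0.png"); s=cv2.imread("pics/scene0.png")
a=cv2.resize(t[125:245,125:285],None,fx=5,fy=5,interpolation=cv2.INTER_CUBIC)
b=cv2.resize(s[140:260,150:310],None,fx=5,fy=5,interpolation=cv2.INTER_CUBIC)
cv2.imwrite("pics/ct.png",a);cv2.imwrite("pics/cs.png",b)
for n in("scene","top"):
    K,R,T=cam(n); print(n,K[0,0],-R.T@T)
print(proj("top",[[0,0,0],[.22,.61,.2],[.6,0,0],[.6,.2,0]]))
for u,v,z in((167,181,.012),(142,191,.05),(162,187,.08),(186,186,.085),(338,204,.01),(235,164,.03)): print(u,v,ray("top",u,v,z))
E
```

```text
scene 469.0487528966922 [-0.38089938 -0.7931541   0.63167288]
top 357.25728473362 [ 0.40023192 -0.13200799  1.03237855]
[[212.68177248 385.6809074 ]
 [-69.12343247 320.18996182]
 [214.82571065 169.18223578]
 [146.75054449 169.60070392]]
167 181 [0.56381256 0.13643789]
142 191 [0.53007008 0.19507751]
162 187 [0.53663908 0.13158502]
186 186 [0.53823236 0.06594115]
338 204 [ 0.49423358 -0.35605244]
235 164 [ 0.60888204 -0.06133549]
```

View pics/ct.png

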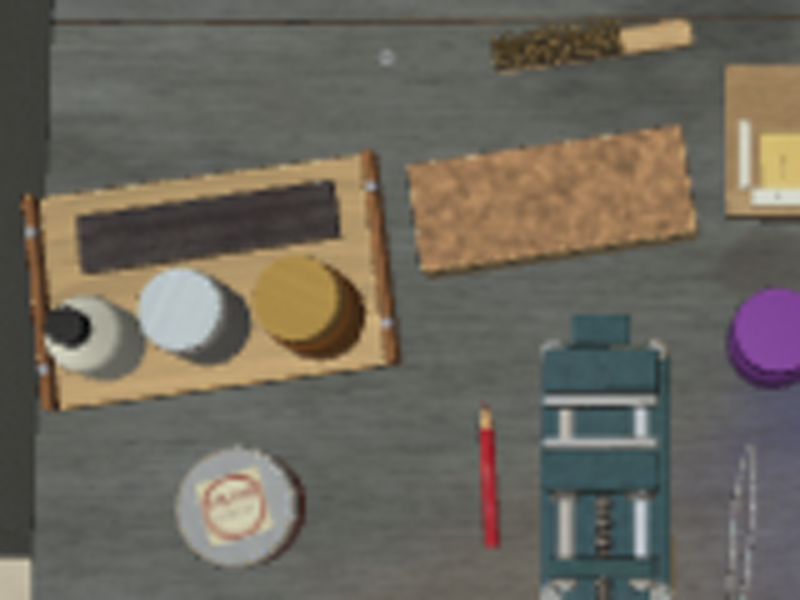

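View pics/cs.png

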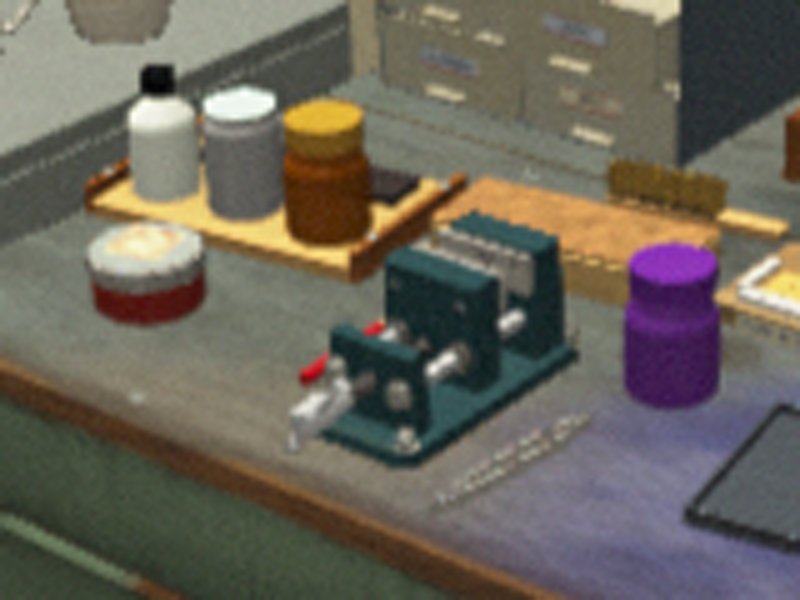

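The crop confirms the amber jar with the brass lid, rightmost on the board (top crop 296,299). The can is in the middle (182,310) and the bottle, with its cap at (68,326), is on the left. The purple jar is only a decoy. Now I'll measure with masks.

```bash
cat >> h.py <<'E'
def blob(mask,box):
    m=np.zeros_like(mask); x0,y0,x1,y1=box; m[y0:y1,x0:x1]=mask[y0:y1,x0:x1]
    m=cv2.morphologyEx(m,cv2.MORPH_CLOSE,np.ones((3,3),np.uint8))
    return max(cv2.findContours(m,cv2.RETR_EXTERNAL,cv2.CHAIN_APPROX_NONE)[0],key=cv2.contourArea)
def rect(n,c,z):
    W=np.array([ray(n,u,v,z) for u,v in c[:,0].astype(float)],np.float32)
    (cx,cy),(w,h),a=cv2.minAreaRect(W)
    b=cv2.boxPoints(((cx,cy),(w,h),a)); e=[b[1]-b[0],b[2]-b[1]]; l=max(e,key=np.linalg.norm)
    yaw=np.arctan2(-l[0],l[1]); yaw=(yaw+np.pi/2)%np.pi-np.pi/2   # angle of long axis from world y
    return np.round([cx,cy,*sorted((w,h)),yaw],4)
E
python3 - <<'E'
from h import *
t=cv2.imread("pics/top0.png"); hsv=cv2.cvtColor(t,cv2.COLOR_BGR2HSV)
for n,p in dict(lid=(184,183),lidside=(190,194),can=(161,186),canside=(166,194),cap=(138,190),body=(145,196),slab=(167,170),cork=(235,164),board=(165,199),tray=(338,204),bench=(300,160),bench2=(338,235),cheek=(199,165),bgL=(128,190)).items(): print(n,hsv[p[1],p[0]])
def R(lo,hi): return cv2.inRange(hsv,np.array(lo),np.array(hi))
def show(n,m,box,z):
    c=blob(m,box); print(n,cv2.contourArea(c),cv2.boundingRect(c)); return c
c=show("cork",R((3,70,90),(16,200,255)),(204,146,268,183),.03); print(rect("top",c,.03))
c=show("slab",R((0,0,0),(180,110,85)),(138,158,196,181),.021); print(rect("top",c,.021))
c=show("lid",R((18,120,110),(30,255,255)),(174,174,196,197),.088); e=cv2.minEnclosingCircle(c); print(e,ray("top",*e[0],.088),e[1]*(1.032-.088)/357)
c=show("can",R((85,5,165),(120,80,255)),(150,176,173,198),.082); e=cv2.minEnclosingCircle(c); print(e,ray("top",*e[0],.082),e[1]*(1.032-.082)/357)
c=show("cap",R((0,0,0),(180,255,75)),(134,184,145,196),.094); e=cv2.minEnclosingCircle(c); print(e,ray("top",*e[0],.094))
E
```

```text
lid [ 20 146 168]
lidside [ 13 166  72]
can [ 97  16 201]
canside [17 20 88]
cap [30  5 51]
body [ 26  24 168]
slab [ 0 27 67]
cork [ 15 116 169]
board [ 18 100 189]
tray [112  32  88]
bench [ 22 119 210]
bench2 [122  50  97]
cheek [ 13 139 136]
bgL [30 16 63]
cork 1116.5 (206, 150, 58, 29)
[ 0.6091 -0.0609  0.0623  0.1595  0.1449]
slab 517.5 (141, 161, 52, 19)
[0.5944 0.1368 0.0328 0.1475 0.1388]
lid 210.0 (175, 176, 18, 17)
((183.58824157714844, 184.0), 8.646352767944336) [0.54323676 0.07187024] 0.02286318491019455
can 173.5 (153, 179, 16, 16)
((160.5, 186.5), 7.905794143676758) [0.53773501 0.1351033 ] 0.021037827553201455
cap 42.0 (134, 184, 9, 10)
((137.5, 188.5), 5.700977325439453) [0.53101666 0.19260474]
```

```bash
python3 - <<'E'
from h import *
t=cv2.imread("pics/top0.png")
cv2.imwrite("pics/tray.png",cv2.resize(t[170:240,290:385],None,fx=8,fy=8,interpolation=cv2.INTER_CUBIC))
E
```

```text
(no output)
```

View pics/tray.png

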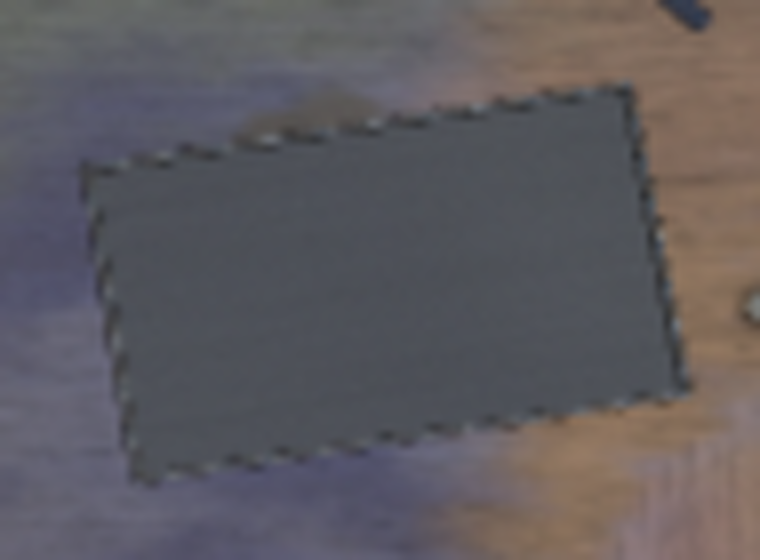

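The tray crop shows its corners at crop (83,170), (630,88), (688,388) and (140,480). I'll cross-check the container positions in the scene view.

```bash
python3 - <<'E'
from h import *
def f(n,U,V,s,x0,y0): return ((U+.5)/s-.5+x0,(V+.5)/s-.5+y0)
S=lambda U,V,z: ray("scene",*f(0,U,V,5,150,140),z).round(4)
T=lambda U,V,z: ray("top",*f(0,U,V,5,125,125),z).round(4)
print("jar",S(325,116,.088),T(296,299,.088)); print("can",S(240,103,.082),T(182,310,.082)); print("bottle",S(158,72,.094),T(68,326,.094))
c=np.array([[ray("top",*f(0,U,V,8,290,170),.01)] for U,V in((83,170),(630,88),(688,388),(140,480))],np.float32)
print("tray",c[:,0].mean(0),cv2.minAreaRect(c),np.diff(c[:,0],axis=0))
print("slab",[T(*p,.021) for p in((78,215),(332,181),(340,235),(85,272))])
print("boardtop", [T(*p,z) for p,z in(((30,197),.022),((368,152),.022),((398,364),.022),((47,410),.022))])
print("wax",T(235,505,.037),"pencil",T(485,405,.01),T(492,548,.01),"vice",T(570,315,.07),T(540,355,.07),"purple",T(775,330,.076))
E
```

```text
jar [0.5407 0.0693] [0.5422 0.0713]
can [0.536  0.1336] [0.5375 0.1338]
bottle [0.522  0.1871] [0.5275 0.1906]
tray [ 0.49247342 -0.3552911 ] ((0.493290513753891, -0.35548579692840576), (0.1128043681383133, 0.20056898891925812), 9.11422061920166) [[ 0.02870637 -0.19852832]
 [-0.10854775 -0.01593101]
 [-0.03151059  0.19641504]]
slab [array([0.6019, 0.2123]), array([0.621 , 0.0663]), array([0.5893, 0.0612]), array([0.5686, 0.2071])]
boardtop [array([0.6124, 0.24  ]), array([0.6377, 0.0456]), array([0.5143, 0.0266]), array([0.4893, 0.2255])]
wax [0.4344 0.1138] pencil [ 0.4917 -0.0218] [ 0.4101 -0.0264] vice [ 0.5351 -0.0741] [ 0.5133 -0.0579] purple [ 0.5254 -0.1852]
```

Emit:
move_arm --series "70 0 0 0 0.181;70 0 0 0 0.181;70 0 0 0 0.181;70 0 0 0 0.181;70 0 0 0 0.181;70 0 0 0 0.181;70 0 0 0 0" --force 40

```text
time_s: 0.98
ee_pos: [0.2195, 0.6115, 0.2048]
orientation: [2.058, 2.373, -0.002]
wrist_force: [0.2, -0.2, -1.5]
width: 0.0698
gripper_force: 0.0
```

```bash
cat >> h.py <<'E'
P=dict(jar=(.542,.070),can=(.5365,.1325),bottle=(.5265,.190),slab=(.5945,.1368),pad=(.6091,-.0609))
def tray(x,y,a=.145,c=(.493,-.3555)): return c[0]+x*np.cos(a)-y*np.sin(a),c[1]+x*np.sin(a)+y*np.cos(a)
def go(x,y,z):
    s=ctrl.state(); R=cv2.Rodrigues(s["orientation"])[0]
    print("t",round(s["time_s"],2),"at",s["ee_pos"].round(4),"yang",round(np.arctan2(R[1,1],R[0,1]),4),"tilt",R[2].round(3),"w",round(s["width"]*1e3,1),"F",s["wrist_force"].round(1),"gf",round(s["gripper_force"],1))
    print("units",(R.T@(np.array([x,y,z])-s["ee_pos"])/.05).round(3))
E
python3 -c "
from h import *
go(*P['jar'],.17)"
```

```text
t 0.97 at [0.2195 0.6115 0.2048] yang 0.1421 tilt [-0.001 -0.001 -1.   ] w 69.8 F [ 0.2 -0.2 -1.5] gf 0.0
units [-11.633   4.851   0.703]
```

Emit:
move_arm --series "70 -0.97 0.404 0.058 0;70 -0.97 0.404 0.058 0;70 -0.97 0.404 0.058 0;70 -0.97 0.404 0.058 0;70 -0.97 0.404 0.058 0;70 -0.97 0.404 0.058 0;70 -0.97 0.404 0.058 0;70 -0.97 0.404 0.058 0;70 -0.97 0.404 0.058 0;70 -0.97 0.404 0.058 0;70 -0.97 0.404 0.058 0;70 -0.97 0.404 0.058 0"

```text
time_s: 2.48
ee_pos: [0.5415, 0.0676, 0.1705]
orientation: [2.057, 2.375, 0.0]
wrist_force: [0.4, 0.9, 0.3]
width: 0.0699
gripper_force: 0.0
```

```bash
python3 -c "
from h import *
go(*P['jar'],.17)"
```

```text
t 2.48 at [0.5415 0.0676 0.1705] yang 0.1432 tilt [ 0.  0. -1.] w 69.9 F [0.4 0.9 0.3] gf 0.0
units [0.045 0.016 0.01 ]
```

Emit:
move_arm --series "70 0.02 0.01 0.6 0;70 0 0 0.6 0;70 0 0 0.6 0;70 0 0 0.6 0;70 0 0 0.47 0;70 0 0 0 0;45 0 0 0 0;45 0 0 0 0;45 0 0 0 0;45 0 0 0 0;45 0 0 0 0;45 0 0 0 0"

```text
time_s: 3.98
ee_pos: [0.5427, 0.0703, 0.0289]
orientation: [2.058, 2.37, 0.003]
wrist_force: [-0.4, 0.3, 6.2]
width: 0.0466
gripper_force: 41.5
```

```bash
python3 -c "
from h import *
go(*P['jar'],.027)
cv2.imwrite('pics/s1.png',cv2.resize(ctrl.grab_frame('scene')[110:260,130:330],None,fx=4,fy=4,interpolation=cv2.INTER_CUBIC))"
```

```text
t 3.98 at [0.5427 0.0703 0.0289] yang 0.1405 tilt [-0.001  0.003 -1.   ] w 46.6 F [-0.4  0.3  6.2] gf 41.5
units [-0.004 -0.016  0.038]
```

View pics/s1.png

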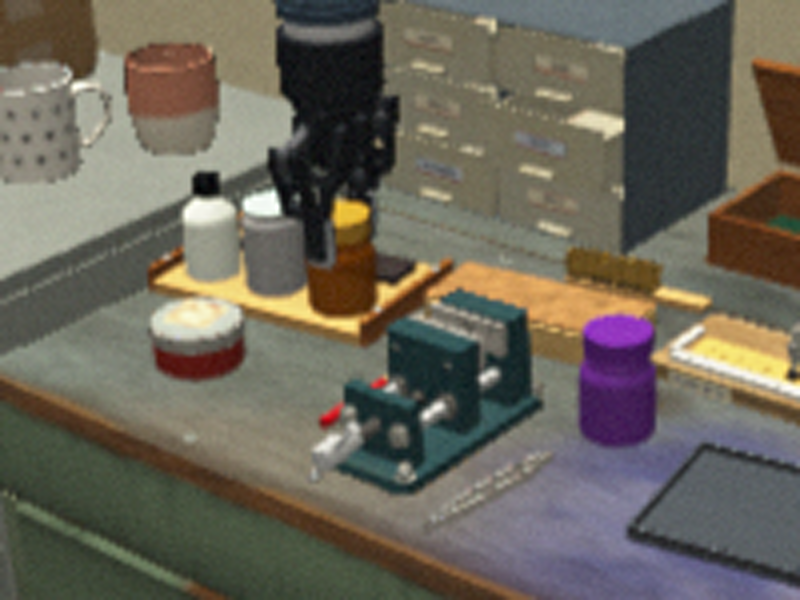

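The pads caught the lid (width 46.6 mm, which is the lid's diameter), because wide-open fingers sit farther back. I'll open again and grip lower.

Emit:
move_arm --series "66 0 0 0 0;66 0 0 0 0;66 0 0 0 0;66 0 0 0.08 0;66 0 0 0.08 0;66 0 0 0 0;45 0 0 0 0;45 0 0 0 0;45 0 0 0 0;45 0 0 0 0;45 0 0 0 0;45 0 0 0 0"

```text
time_s: 5.52
ee_pos: [0.5418, 0.0703, 0.0195]
orientation: [2.06, 2.371, 0.001]
wrist_force: [1.0, -0.4, 3.9]
width: 0.0497
gripper_force: 42.1
```

```bash
python3 -c "
from h import *
go(*P['jar'],.021)"
```

```text
t 5.53 at [0.5418 0.0703 0.0195] yang 0.14 tilt [-0.     0.001 -1.   ] w 49.7 F [ 1.  -0.4  3.9] gf 42.1
units [-0.006  0.003 -0.03 ]
```

Emit:
move_arm --series "45 0 0 -0.1 0;45 0 0 -0.2 0;45 0 0 -0.3 0;45 0 0 0 0;45 0 0 0 0"

```text
time_s: 6.15
ee_pos: [0.5412, 0.0703, 0.0492]
orientation: [2.061, 2.371, 0.0]
wrist_force: [0.2, 0.1, -1.7]
width: 0.0499
gripper_force: 41.8
```

```bash
python3 -c "
from h import *
go(*tray(0,.06),.17)
cv2.imwrite('pics/s2.png',cv2.resize(ctrl.grab_frame('scene')[120:220,150:280],None,fx=6,fy=6,interpolation=cv2.INTER_CUBIC))"
```

```text
t 6.15 at [0.5412 0.0703 0.0492] yang 0.14 tilt [-0.  0. -1.] w 49.9 F [ 0.2  0.1 -1.7] gf 41.8
units [-7.099 -2.149 -2.416]
```

View pics/s2.png

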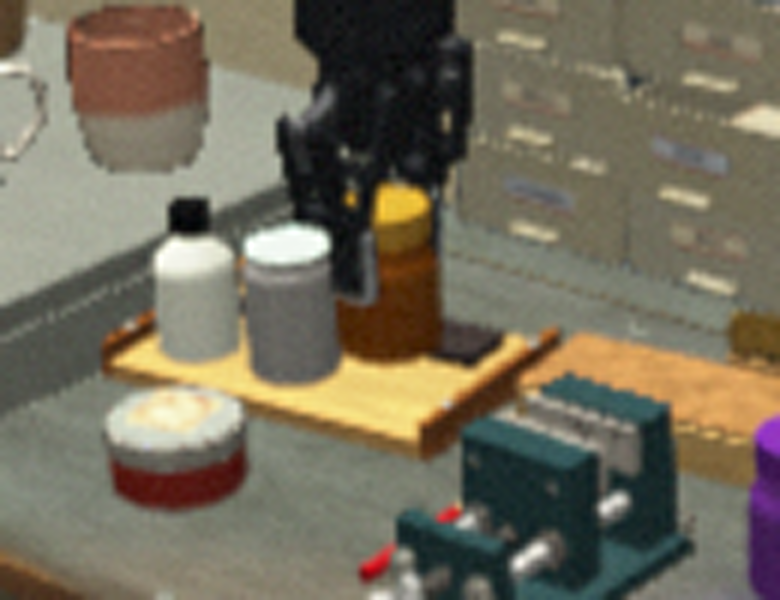

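The jar is lifted upright (crop 390,280), clear of the can and slab. Carrying it to the tray.

Emit:
move_arm --series "45 0 0 -0.8 0;45 0 0 -0.8 0;45 0 0 -0.8 0;45 -0.4 -0.1 0 0;45 -0.8 -0.25 0 0;45 -0.9 -0.28 0 0;45 -0.9 -0.28 0 0;45 -0.9 -0.28 0 0;45 -0.9 -0.28 0 0;45 -0.9 -0.28 0 0;45 -0.8 -0.25 0 0;45 -0.6 -0.15 0 0"

```text
time_s: 7.7
ee_pos: [0.4835, -0.2977, 0.1684]
orientation: [-2.061, -2.369, 0.0]
wrist_force: [0.1, 1.1, -1.2]
width: 0.0492
gripper_force: 42.5
```

Emit:
move_arm --series "45 0 0 0 0;45 0 0 0.8 0;45 0 0 0.8 0;45 0 0 0.8 0;45 0 0 0.4 0;45 0 0 0 0"

```text
time_s: 8.45
ee_pos: [0.4837, -0.2948, 0.0278]
orientation: [-2.058, -2.369, -0.0]
wrist_force: [0.1, 0.3, -1.0]
width: 0.0501
gripper_force: 42.5
```

```bash
python3 -c "
from h import *
go(*tray(0,.06),.011)
cv2.imwrite('pics/s3.png',cv2.resize(ctrl.grab_frame('scene')[150:280,230:400],None,fx=4.5,fy=4.5,interpolation=cv2.INTER_CUBIC))"
```

```text
t 8.45 at [ 0.4837 -0.2948  0.0278] yang 0.1406 tilt [ 0.003 -0.002 -1.   ] w 50.1 F [ 0.1  0.3 -1. ] gf 42.5
units [-0.029  0.01   0.335]
```

View pics/s3.png

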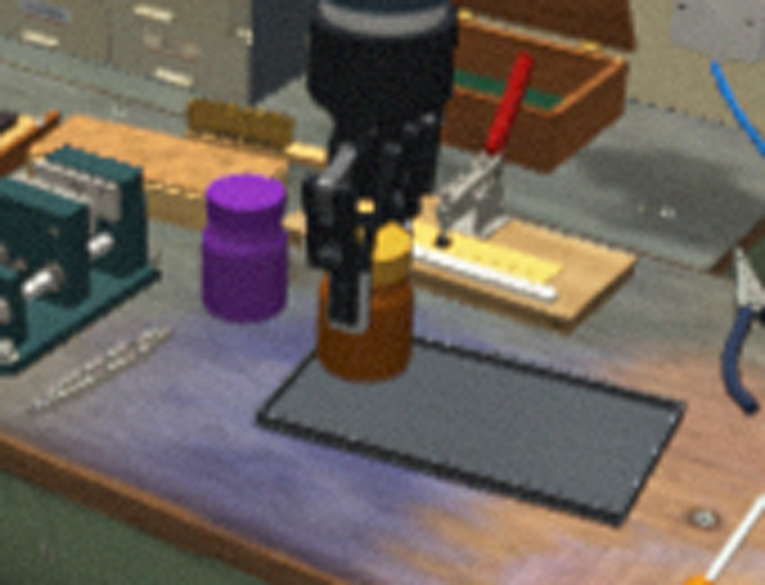

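The jar hangs over the tray's left end, inside the walls. Lowering and releasing it.

Emit:
move_arm --series "45 0 0 0.2 0;45 0 0 0.13 0;45 0 0 0 0;45 0 0 0 0"

```text
time_s: 9.0
ee_pos: [0.4845, -0.2964, 0.0128]
orientation: [2.061, 2.371, -0.0]
wrist_force: [0.6, -0.5, -1.9]
width: 0.0496
gripper_force: 42.5
```

Emit:
move_arm --series "68 0 0 0 0;68 0 0 0 0;68 0 0 0 0;68 0 0 -0.2 0;68 0 0 -0.6 0;68 0 0 -0.9 0;68 0 0 -0.9 0;68 0 0 -0.5 0;68 0 0 0 0"

```text
time_s: 10.12
ee_pos: [0.4857, -0.2974, 0.1708]
orientation: [2.057, 2.367, -0.0]
wrist_force: [0.4, 0.3, -0.6]
width: 0.0677
gripper_force: 0.0
```

```bash
python3 -c "
from h import *
go(*P['can'],.165)"
```

```text
t 10.12 at [ 0.4857 -0.2974  0.1708] yang 0.1401 tilt [-0.005  0.004 -1.   ] w 67.7 F [ 0.4  0.3 -0.6] gf 0.0
units [8.372 2.205 0.085]
```

Emit:
move_arm --series "68 0.6 0.2 0 0;68 0.9 0.22 0 0;68 0.9 0.22 0 0;68 0.9 0.24 0 0;68 0.9 0.24 0 0;68 0.9 0.24 0 0;68 0.9 0.24 0 0;68 0.9 0.24 0 0;68 0.87 0.22 0 0;68 0.6 0.14 0 0;68 0 0 0 0;68 0 0 0 0"

```text
time_s: 11.62
ee_pos: [0.5342, 0.133, 0.1664]
orientation: [-2.06, -2.37, 0.003]
wrist_force: [-0.4, -0.3, 0.3]
width: 0.0677
gripper_force: 0.0
```

```bash
python3 -c "
from h import *
go(*P['can'],.026)
t=cv2.cvtColor(ctrl.grab_frame('top'),cv2.COLOR_BGR2HSV); m=cv2.inRange(t,np.array((18,120,110)),np.array((30,255,255)))
c=blob(m,(295,170,380,240)); e=cv2.minEnclosingCircle(c); print(e,ray('top',*e[0],.079),tray(0,.06))"
```

```text
t 11.62 at [0.5342 0.133  0.1664] yang 0.1398 tilt [-0.    -0.002 -1.   ] w 67.7 F [-0.4 -0.3  0.3] gf 0.0
units [-0.015  0.05   2.808]
((320.54443359375, 205.61111450195312), 8.628408432006836) [ 0.4838466  -0.29408099] (np.float64(0.4843304542173684), np.float64(-0.2961296456476563))
```

Emit:
move_arm --series "68 0 0.04 0.6 0;68 0 0 0.7 0;68 0 0 0.7 0;68 0 0 0.6 0;68 0 0 0.2 0;68 0 0 0 0;40 0 0 0 0;40 0 0 0 0;40 0 0 0 0;40 0 0 0 0;40 0 0 0 0;40 0 0 0 0"

```text
time_s: 13.18
ee_pos: [0.5386, 0.1338, 0.0295]
orientation: [2.058, 2.369, 0.004]
wrist_force: [0.4, -0.7, 5.7]
width: 0.0464
gripper_force: 41.8
```

Emit:
move_arm --series "40 0 0 -0.1 0;40 0 0 -0.4 0;40 0 0 -0.8 0;40 0 0 -0.8 0;40 0 0 -0.7 0;40 0 0 0 0"

```text
time_s: 13.92
ee_pos: [0.5385, 0.1341, 0.1705]
orientation: [2.058, 2.368, 0.006]
wrist_force: [0.4, 0.6, -1.8]
width: 0.046
gripper_force: 41.7
```

```bash
python3 -c "
from h import *
go(*tray(0,0),.165)"
```

```text
t 13.93 at [0.5385 0.1341 0.1705] yang 0.1402 tilt [-0.     0.006 -1.   ] w 46.0 F [ 0.4  0.6 -1.8] gf 41.7
units [-9.568 -2.271  0.101]
```

Emit:
move_arm --series "40 -0.6 -0.15 0 0;40 -0.9 -0.21 0 0;40 -0.9 -0.21 0 0;40 -0.9 -0.22 0 0;40 -0.9 -0.22 0 0;40 -0.9 -0.22 0 0;40 -0.9 -0.22 0 0;40 -0.9 -0.22 0 0;40 -0.9 -0.22 0 0;40 -0.9 -0.22 0 0;40 -0.87 -0.16 0 0;40 0 0 0 0"

```text
time_s: 15.42
ee_pos: [0.4897, -0.3575, 0.165]
orientation: [-2.063, -2.365, -0.0]
wrist_force: [-0.6, 0.9, -2.3]
width: 0.0462
gripper_force: 41.7
```

Emit:
move_arm --series "40 0 0 0.6 0;40 0 0 0.8 0;40 0 0 0.8 0;40 0 0 0.4 0;40 0 0 0 0"

```text
time_s: 16.05
ee_pos: [0.4901, -0.354, 0.0354]
orientation: [-2.057, -2.368, -0.001]
wrist_force: [0.3, -0.4, -2.4]
width: 0.046
gripper_force: 41.7
```

```bash
python3 -c "
from h import *
go(*tray(0,0),.021)"
```

```text
t 16.05 at [ 0.4901 -0.354   0.0354] yang 0.1405 tilt [ 0.004 -0.003 -1.   ] w 46.0 F [ 0.3 -0.4 -2.4] gf 41.7
units [-0.039  0.053  0.288]
```

Emit:
move_arm --series "40 0 0 0.15 0;40 0 0 0.13 0;40 0 0 0 0;40 0 0 0 0"

```text
time_s: 16.55
ee_pos: [0.4915, -0.3561, 0.0241]
orientation: [2.06, 2.371, -0.0]
wrist_force: [0.8, 0.4, -1.8]
width: 0.0461
gripper_force: 41.7
```

Emit:
move_arm --series "68 0 0 0 0;68 0 0 0 0;68 0 0 0 0;68 0 0 -0.2 0;68 0 0 -0.6 0;68 0 0 -0.8 0;68 0 0 -0.8 0;68 0 0 -0.5 0;68 0 0 0 0"

```text
time_s: 17.68
ee_pos: [0.4926, -0.3571, 0.1719]
orientation: [2.057, 2.367, -0.001]
wrist_force: [-0.8, 0.7, -0.3]
width: 0.0677
gripper_force: 0.0
```

```bash
python3 -c "
from h import *
go(*P['bottle'],.17)"
```

```text
t 17.68 at [ 0.4926 -0.3571  0.1719] yang 0.14 tilt [-0.005  0.004 -1.   ] w 67.7 F [-0.8  0.7 -0.3] gf 0.0
units [ 1.0741e+01  2.1990e+00 -7.0000e-03]
```

Emit:
move_arm --series "68 0.8 0.18 0 0;68 0.92 0.18 0 0;68 0.92 0.18 0 0;68 0.92 0.18 0 0;68 0.92 0.18 0 0;68 0.92 0.18 0 0;68 0.92 0.18 0 0;68 0.92 0.18 0 0;68 0.92 0.19 0 0;68 0.92 0.19 0 0;68 0.92 0.19 0 0;68 0.74 0.19 0 0"

```text
time_s: 19.18
ee_pos: [0.5241, 0.1929, 0.1669]
orientation: [-2.058, -2.371, 0.003]
wrist_force: [-0.0, -0.7, 0.4]
width: 0.0678
gripper_force: 0.0
```

Emit:
move_arm --series "68 0 0 0 0;68 0 0 0 0"

```text
time_s: 19.42
ee_pos: [0.5245, 0.1909, 0.1674]
orientation: [-2.06, -2.371, 0.003]
wrist_force: [-0.3, -0.1, 0.3]
width: 0.0681
gripper_force: 0.0
```

```bash
python3 -c "
from h import *
go(*P['bottle'],.025)"
```

```text
t 19.43 at [0.5245 0.1909 0.1674] yang 0.1401 tilt [-0.    -0.002 -1.   ] w 68.1 F [-0.3 -0.1  0.3] gf 0.0
units [-0.022  0.042  2.847]
```

Emit:
move_arm --series "68 0 0.04 0.6 0;68 0 0 0.7 0;68 0 0 0.7 0;68 0 0 0.6 0;68 0 0 0.25 0;68 0 0 0 0;36 0 0 0 0;36 0 0 0 0;36 0 0 0 0;36 0 0 0 0;36 0 0 0 0;36 0 0 0 0"

```text
time_s: 20.92
ee_pos: [0.5284, 0.1917, 0.0281]
orientation: [2.059, 2.37, 0.003]
wrist_force: [-1.9, -1.6, 5.4]
width: 0.0414
gripper_force: 40.1
```

Emit:
move_arm --series "36 0 0 -0.1 0;36 0 0 -0.4 0;36 0 0 -0.8 0;36 0 0 -0.8 0;36 0 0 -0.7 0;36 0 0 0 0"

```text
time_s: 21.68
ee_pos: [0.5298, 0.192, 0.171]
orientation: [2.057, 2.367, 0.011]
wrist_force: [-0.0, -0.3, -0.6]
width: 0.041
gripper_force: 40.8
```

```bash
python3 -c "
from h import *
go(*tray(0,-.06),.165)"
```

```text
t 21.68 at [0.5298 0.192  0.171 ] yang 0.1402 tilt [ 0.     0.009 -1.   ] w 41.0 F [-0.  -0.3 -0.6] gf 40.8
units [-11.941  -2.255   0.1  ]
```

Emit:
move_arm --series "36 -0.6 -0.1 0 0;36 -0.9 -0.17 0 0;36 -0.95 -0.18 0 0;36 -0.95 -0.18 0 0;36 -0.95 -0.18 0 0;36 -0.95 -0.18 0 0;36 -0.95 -0.18 0 0;36 -0.95 -0.18 0 0;36 -0.95 -0.18 0 0;36 -0.95 -0.18 0 0;36 -0.95 -0.18 0 0;36 -0.95 -0.18 0 0"

```text
time_s: 23.18
ee_pos: [0.5007, -0.3685, 0.1649]
orientation: [-2.06, -2.37, -0.001]
wrist_force: [1.0, -0.4, -1.8]
width: 0.0412
gripper_force: 40.8
```

Emit:
move_arm --series "36 -0.9 -0.18 0 0;36 0 0 0 0;36 0 0 0 0;36 0 0 0.6 0;36 0 0 0.8 0;36 0 0 0.8 0;36 0 0 0.45 0;36 0 0 0 0"

```text
time_s: 24.18
ee_pos: [0.4981, -0.4114, 0.0318]
orientation: [-2.057, -2.369, -0.001]
wrist_force: [-0.2, 0.4, -1.4]
width: 0.0411
gripper_force: 40.8
```

```bash
python3 -c "
from h import *
go(*tray(0,-.06),.0205)"
```

```text
t 24.18 at [ 0.4981 -0.4114  0.0318] yang 0.1409 tilt [ 0.003 -0.002 -1.   ] w 41.1 F [-0.2  0.4 -1.4] gf 40.8
units [-0.079  0.061  0.225]
```

Emit:
move_arm --series "36 -0.08 0.06 0.1 0;36 0 0 0.13 0;36 0 0 0.03 0;36 0 0 0 0"

```text
time_s: 24.68
ee_pos: [0.5024, -0.4169, 0.0207]
orientation: [2.061, 2.371, -0.0]
wrist_force: [-0.8, 0.9, -1.1]
width: 0.041
gripper_force: 40.8
```

Emit:
move_arm --series "68 0 0 0 0;68 0 0 0 0;68 0 0 0 0;68 0 0 -0.2 0;68 0 0 -0.6 0;68 0 0 -0.8 0;68 0 0 -0.8 0;68 0 0 -0.5 0;68 0 0 0 0"

```text
time_s: 25.8
ee_pos: [0.5037, -0.4182, 0.1692]
orientation: [2.056, 2.367, -0.001]
wrist_force: [0.4, -0.3, 0.2]
width: 0.0679
gripper_force: 0.0
```

```bash
python3 -c "
from h import *
go(*P['slab'],.17)
cv2.imwrite('pics/s4.png',cv2.resize(ctrl.grab_frame('scene')[130:280,140:400],None,fx=3,fy=3,interpolation=cv2.INTER_CUBIC))"
```

```text
t 25.8 at [ 0.5037 -0.4182  0.1692] yang 0.1401 tilt [-0.005  0.003 -1.   ] w 67.9 F [ 0.4 -0.3  0.2] gf 0.0
units [10.738  3.349 -0.062]
```

View pics/s4.png

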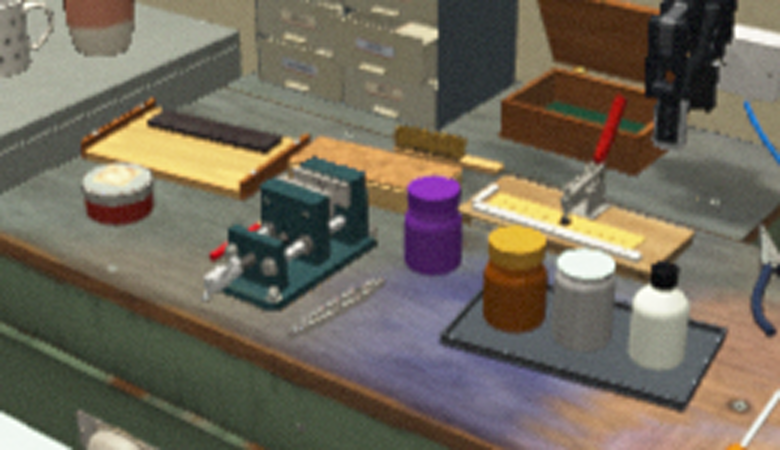

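All three stand upright in the tray (crop 515,290; 585,305; 658,330), and the slab lies undisturbed at (215,130). Now the slab.

Emit:
move_arm --series "55 0.8 0.28 0 0;55 0.92 0.28 0 0;55 0.92 0.28 0 0;55 0.92 0.28 0 0;55 0.92 0.28 0 0;55 0.92 0.28 0 0;55 0.92 0.28 0 0;55 0.92 0.28 0 0;55 0.92 0.28 0 0;55 0.92 0.28 0 0;55 0.92 0.28 0 0;55 0.74 0.27 0 0"

```text
time_s: 27.35
ee_pos: [0.5921, 0.1401, 0.1633]
orientation: [-2.058, -2.37, 0.004]
wrist_force: [1.4, 0.1, -0.7]
width: 0.055
gripper_force: 0.0
```

Emit:
move_arm --series "55 0 0 0 0;55 0 0 0.8 0;55 0 0 0.8 0;55 0 0 0.8 0;55 0 0 0.3 0;55 0 0 0 0"

```text
time_s: 28.1
ee_pos: [0.5923, 0.1376, 0.0294]
orientation: [-2.06, -2.369, 0.003]
wrist_force: [0.4, 0.3, -0.3]
width: 0.055
gripper_force: 0.0
```

```bash
python3 -c "
from h import *
go(*P['slab'],.017)"
```

```text
t 28.1 at [0.5923 0.1376 0.0294] yang 0.1393 tilt [ 0.    -0.003 -1.   ] w 55.0 F [ 0.4  0.3 -0.3] gf 0.0
units [-0.022  0.041  0.248]
```

Emit:
move_arm --series "48 0 0.04 0.15 0;48 0 0 0.1 0;48 0 0 0.05 0;48 0 0 0 0;48 0 0 0 0"

```text
time_s: 28.72
ee_pos: [0.5955, 0.1386, 0.0159]
orientation: [2.06, 2.371, 0.001]
wrist_force: [0.8, 0.1, -0.1]
width: 0.0481
gripper_force: 0.0
```

```bash
python3 -c "
from h import *
go(*P['slab'],.012)
cv2.imwrite('pics/s5.png',cv2.resize(ctrl.grab_frame('scene')[130:220,160:280],None,fx=6,fy=6,interpolation=cv2.INTER_CUBIC))"
```

```text
t 28.73 at [0.5955 0.1386 0.0159] yang 0.14 tilt [-0.  0. -1.] w 48.1 F [ 0.8  0.1 -0.1] gf 0.0
units [-0.032 -0.025  0.077]
```

View pics/s5.png

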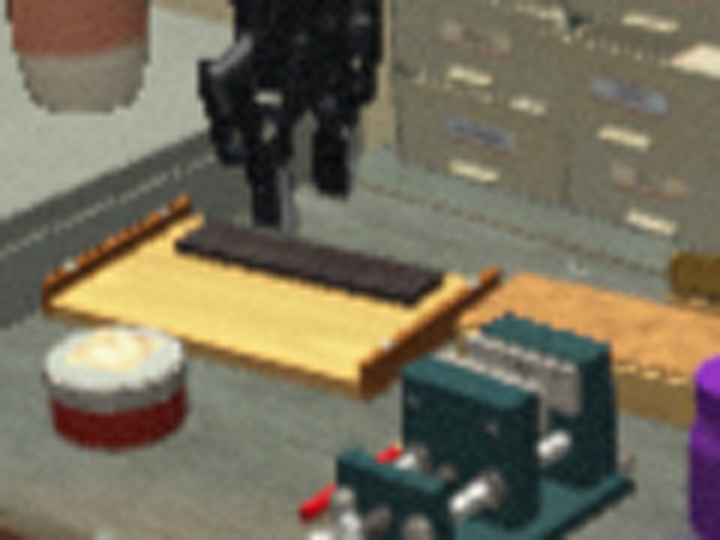

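```bash
python3 -c "
from h import *
s=ctrl.state(); R=cv2.Rodrigues(s['orientation'])[0]; p=s['ee_pos']; print(p)
f=lambda P:((proj('scene',P)-[160,130]+.5)*6-.5).round(0).tolist()
print(f([p,p+R[:,1]*.024,p-R[:,1]*.024,p+[0,0,.02]]))
x,y=P['slab'];b=R[:,1];a=R[:,0]
print(f([[x,y,.021],*[np.array([x,y,.021])+i*b*.018+j*a*.075 for i in(1,-1) for j in(1,-1)]]))
t=ctrl.grab_frame('top'); cv2.imwrite('pics/t5.png',cv2.resize(t[130:220,120:240],None,fx=6,fy=6,interpolation=cv2.INTER_CUBIC))
"
```

```text
[0.59548676 0.13857927 0.01585527]
[[309.0, 261.0], [334.0, 244.0], [283.0, 278.0], [306.0, 226.0]]
[[309.0, 254.0], [213.0, 215.0], [450.0, 269.0], [173.0, 239.0], [412.0, 295.0]]
```

View pics/t5.png

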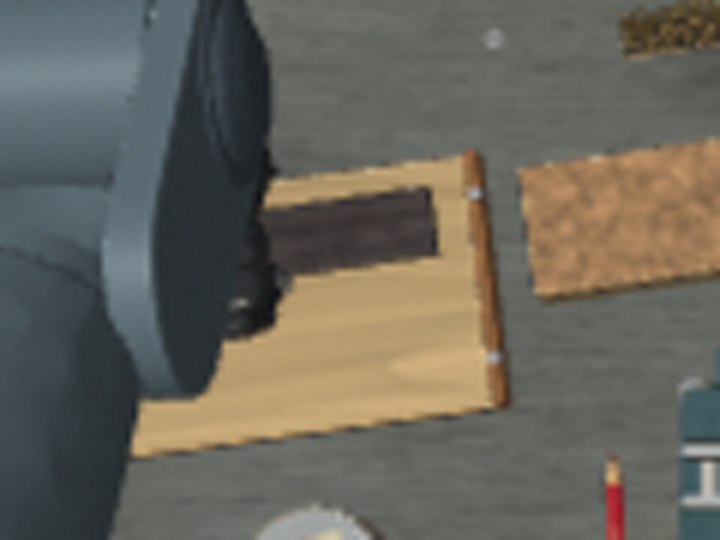

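The scene crop shows the fingertips still about 20 mm above the slab: the front tip is at (270,228), where (283,278) was expected for the TCP. I'll go lower in small steps and watch the wrist force.

Emit:
move_arm --series "48 -0.03 -0.02 0.1 0;48 0 0 0.1 0;48 0 0 0 0"

```text
time_s: 29.2
ee_pos: [0.5939, 0.1368, 0.0048]
orientation: [-2.06, -2.37, 0.002]
wrist_force: [0.3, -0.1, 0.2]
width: 0.0484
gripper_force: 0.0
```

Emit:
move_arm --series "48 0 0 0.06 0;48 0 0 0 0;48 0 0 0 0"

```text
time_s: 29.58
ee_pos: [0.5946, 0.1369, 0.0026]
orientation: [2.061, 2.371, 0.0]
wrist_force: [-0.7, 0.0, -0.3]
width: 0.048
gripper_force: 0.0
```

```bash
python3 -c "
from h import *
go(*P['slab'],.0)
cv2.imwrite('pics/s6.png',cv2.resize(ctrl.grab_frame('scene')[130:220,160:280],None,fx=6,fy=6,interpolation=cv2.INTER_CUBIC))"
```

```text
t 29.57 at [0.5946 0.1369 0.0026] yang 0.1401 tilt [ 0.  0. -1.] w 48.0 F [-0.7  0.  -0.3] gf 0.0
units [-0.003 -0.002  0.053]
```

View pics/s6.png

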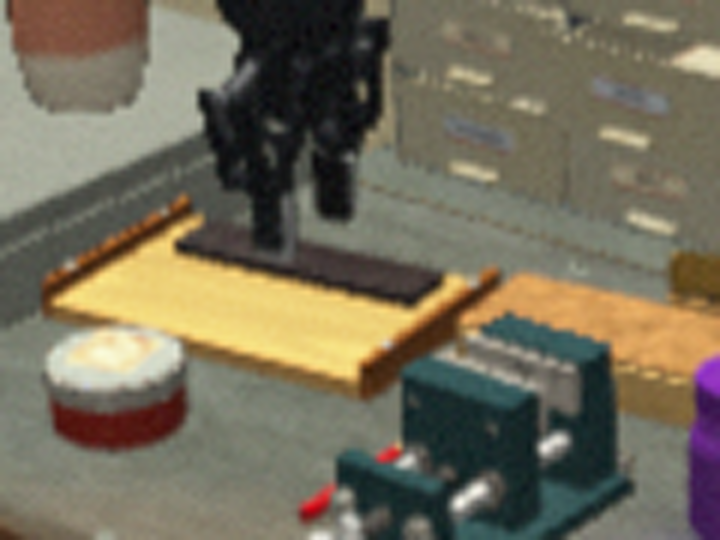

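The tip now sits at (278,258), still about 10 mm or more above the board, with no contact. Going lower.

Emit:
move_arm --series "48 0 0 0.08 0;48 0 0 0.08 0;48 0 0 0 0"

```text
time_s: 30.0
ee_pos: [0.594, 0.1369, -0.0061]
orientation: [-2.06, -2.371, 0.001]
wrist_force: [0.4, 0.5, -0.2]
width: 0.0478
gripper_force: 0.0
```

Emit:
move_arm --series "48 0 0 0.04 0;48 0 0 0 0;48 0 0 0 0"

```text
time_s: 30.38
ee_pos: [0.5946, 0.1369, -0.0073]
orientation: [2.061, 2.371, 0.0]
wrist_force: [1.4, 0.4, 0.5]
width: 0.0479
gripper_force: 0.0
```

```bash
python3 -c "
from h import *
go(*P['slab'],-.01)
cv2.imwrite('pics/s7.png',cv2.resize(ctrl.grab_frame('scene')[130:220,160:280],None,fx=6,fy=6,interpolation=cv2.INTER_CUBIC))"
```

```text
t 30.38 at [ 0.5946  0.1369 -0.0073] yang 0.14 tilt [-0.  0. -1.] w 47.9 F [1.4 0.4 0.5] gf 0.0
units [-0.002 -0.002  0.053]
```

View pics/s7.png

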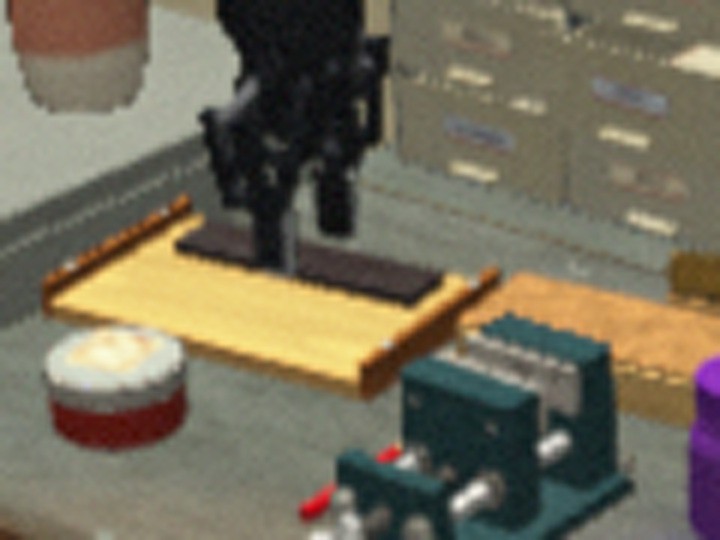

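The tip at (278,270) is a few mm above the board, beside the slab. I'll go 4 mm lower, then close.

Emit:
move_arm --series "48 0 0 0.04 0;48 0 0 0.04 0;48 0 0 0 0;48 0 0 0 0"

```text
time_s: 30.92
ee_pos: [0.5945, 0.1369, -0.0114]
orientation: [-2.061, -2.371, 0.0]
wrist_force: [-0.1, -1.4, 0.0]
width: 0.048
gripper_force: 0.0
```

Emit:
move_arm --series "30 0 0 0 0;30 0 0 0 0;30 0 0 0 0;30 0 0 0 0;30 0 0 0 0" --force 50

```text
time_s: 31.55
ee_pos: [0.595, 0.1369, -0.011]
orientation: [2.06, 2.371, 0.001]
wrist_force: [-0.1, 0.2, 3.8]
width: 0.0322
gripper_force: 50.0
```

Emit:
move_arm --series "30 0 0 -0.1 0;30 0 0 -0.3 0;30 0 0 -0.6 0;30 0 0 -0.6 0;30 0 0 -0.6 0;30 0 0 0 0"

```text
time_s: 32.3
ee_pos: [0.5968, 0.1371, 0.1023]
orientation: [2.057, 2.368, 0.007]
wrist_force: [-0.5, 0.0, -0.3]
width: 0.0319
gripper_force: 49.7
```

```bash
python3 -c "
from h import *
go(*P['pad'],.1)
cv2.imwrite('pics/s8.png',cv2.resize(ctrl.grab_frame('scene')[130:220,160:280],None,fx=6,fy=6,interpolation=cv2.INTER_CUBIC))
t=cv2.cvtColor(ctrl.grab_frame('top'),cv2.COLOR_BGR2HSV)
for p in ((180,169),(186,168)): print(t[p[1],p[0]])"
```

```text
t 32.3 at [0.5968 0.1371 0.1023] yang 0.1401 tilt [-0.001  0.007 -1.   ] w 31.9 F [-0.5  0.  -0.3] gf 49.7
units [-3.955 -0.309  0.047]
[ 19 100 184]
[ 18 102 180]
```

View pics/s8.png

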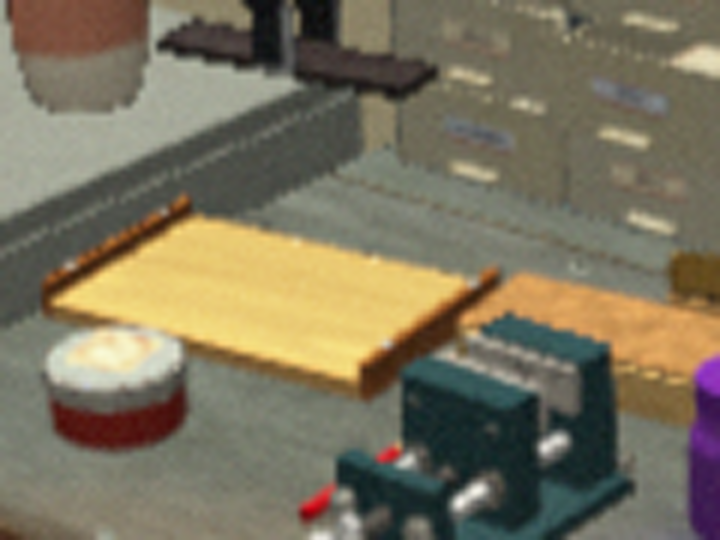

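The slab is held level (crop 300,60) and the board is empty. Carrying it to the cork block.

Emit:
move_arm --series "30 -0.4 -0.03 0 0;30 -0.7 -0.06 0 0;30 -0.8 -0.06 0 0;30 -0.8 -0.06 0 0;30 -0.75 -0.06 0 0;30 -0.5 -0.04 0 0;30 0 0 0 0;30 0 0 0 0;30 0 0 0.5 0;30 0 0 0.6 0;30 0 0 0.45 0;30 0 0 0 0"

```text
time_s: 33.9
ee_pos: [0.6046, -0.0593, 0.0187]
orientation: [-2.056, -2.369, 0.003]
wrist_force: [0.1, 0.6, -0.7]
width: 0.0321
gripper_force: 49.7
```

```bash
python3 -c "
from h import *
go(*P['pad'],.008)
t=ctrl.grab_frame('top');cv2.imwrite('pics/t8.png',t);h=cv2.cvtColor(t,cv2.COLOR_BGR2HSV); m=cv2.inRange(h,np.array((0,0,0)),np.array((180,110,85)))
print(m[155:180:2,200:270:3]//255)"
```

```text
t 33.9 at [ 0.6046 -0.0593  0.0187] yang 0.1414 tilt [ 0.002 -0.005 -1.   ] w 32.1 F [ 0.1  0.6 -0.7] gf 49.7
units [-0.045  0.085  0.214]
[[0 0 0 0 0 0 0 1 0 0 0 0 0 0 0 1 1 1 0 1 0 0 0 0]
 [0 0 0 0 0 0 0 0 0 1 1 0 0 0 0 1 1 1 1 1 0 0 0 0]
 [0 0 0 0 0 0 0 0 0 0 0 1 0 0 0 1 1 1 1 1 0 0 0 0]
 [0 0 0 0 0 0 0 0 0 0 0 0 0 0 0 1 1 1 1 1 0 0 0 0]
 [0 0 0 0 0 0 0 0 0 0 0 0 0 0 1 1 1 1 1 1 0 0 0 0]
 [0 0 0 0 0 0 0 0 0 0 0 0 0 0 1 1 1 1 1 1 1 0 0 0]
 [0 0 0 0 0 0 0 0 0 0 0 0 0 0 1 1 1 1 1 0 0 0 0 0]
 [0 0 0 0 0 0 0 1 0 0 0 0 0 0 1 0 0 0 0 0 0 0 0 0]
 [0 0 0 0 0 0 0 1 0 1 0 0 0 1 1 0 0 0 0 0 0 0 0 0]
 [0 0 0 0 0 0 0 0 1 1 0 0 0 1 1 0 0 0 0 0 0 0 0 0]
 [0 0 0 0 0 0 1 1 1 1 0 0 0 1 1 0 0 0 0 0 0 0 0 0]
 [0 0 0 0 0 0 1 1 1 1 0 0 0 1 1 0 0 0 0 0 0 0 0 0]
 [0 0 0 0 0 0 0 1 1 1 0 0 0 1 0 0 0 0 0 0 0 0 0 0]]
```

Emit:
move_arm --series "30 -0.02 0.05 0.1 0;30 -0.02 0.03 0.08 0;30 0 0 0.03 0;30 0 0 0 0;30 0 0 0 0;30 0 0 0 0"

```text
time_s: 34.7
ee_pos: [0.6111, -0.0623, 0.0108]
orientation: [2.061, 2.371, 0.0]
wrist_force: [0.3, 0.7, 0.3]
width: 0.032
gripper_force: 49.7
```

Emit:
move_arm --series "46 0 0 0 0;46 0 0 0 0;46 0 0 0 0;46 0 0 -0.1 0;46 0 0 -0.4 0;46 0 0 -0.8 0;46 0 0 -0.8 0;46 0 0 -0.8 0;60 0 0 -0.3 0;68 0 0 0 0"

```text
time_s: 35.95
ee_pos: [0.6116, -0.0624, 0.1719]
orientation: [2.059, 2.37, 0.002]
wrist_force: [-0.0, -0.1, -0.6]
width: 0.0681
gripper_force: 0.0
```

Emit:
move_arm --series "68 -0.8 -0.5 0 0;68 -0.8 -0.5 0 0;68 -0.8 -0.5 0 0;68 -0.8 -0.5 0 0;68 -0.6 -0.2 0 0;68 0 0 0 0"

```text
time_s: 36.7
ee_pos: [0.527, -0.2668, 0.1683]
orientation: [-2.062, -2.365, 0.0]
wrist_force: [-0.3, 0.8, 1.7]
width: 0.0682
gripper_force: 0.0
```

```bash
python3 -c "
from h import *
go(*tray(0,.06),.17)
t=ctrl.grab_frame('top');cv2.imwrite('pics/t9.png',t);h=cv2.cvtColor(t,cv2.COLOR_BGR2HSV)
m=cv2.inRange(h,np.array((0,0,0)),np.array((180,100,85)))
c=blob(m,(206,150,266,180)); print(rect('top',c,.039),P['pad'],cv2.boundingRect(c))
j=cv2.inRange(h,np.array((18,120,110)),np.array((30,255,255))); c=blob(j,(295,170,380,240)); e=cv2.minEnclosingCircle(c); print('jar',e,ray('top',*e[0],.079))
"
```

```text
t 36.7 at [ 0.527  -0.2668  0.1683] yang 0.1368 tilt [ 0.003 -0.003 -1.   ] w 68.2 F [-0.3  0.8  1.7] gf 0.0
units [-0.464 -0.925 -0.034]
[ 0.6096 -0.0581  0.0338  0.1543  0.133 ] (0.6091, -0.0609) (206, 154, 56, 19)Traceback (most recent call last):
  File "<string>", line 7, in <module>
    j=cv2.inRange(h,np.array((18,120,110)),np.array((30,255,255))); c=blob(j,(295,170,380,240)); e=cv2.minEnclosingCircle(c); print('jar',e,ray('top',*e[0],.079))
                                                                      ~~~~^^^^^^^^^^^^^^^^^^^^^
  File "h.py", line 14, in blob
    return max(cv2.findContours(m,cv2.RETR_EXTERNAL,cv2.CHAIN_APPROX_NONE)[0],key=cv2.contourArea)
ValueError: max() iterable argument is empty
```

The slab is centred on the cork block (about 3 mm off, yaw fine). Next I return the jar.

Emit:
move_arm --series "68 -0.24 -0.45 0 0;68 -0.2 -0.45 0 0;68 0 0 0 0;68 0 0 0.6 0;68 0 0 0.8 0;68 0 0 0.8 0;68 0 0 0.6 0;68 0 0 0.25 0;68 0 0 0 0"

```text
time_s: 37.88
ee_pos: [0.4872, -0.2928, 0.0175]
orientation: [-2.059, -2.371, -0.0]
wrist_force: [-0.1, 0.5, 0.5]
width: 0.068
gripper_force: 0.0
```

```bash
python3 -c "
from h import *
go(.4845,-.296,.011)"
```

```text
t 37.88 at [ 0.4872 -0.2928  0.0175] yang 0.1409 tilt [ 0.001 -0.001 -1.   ] w 68.0 F [-0.1  0.5  0.5] gf 0.0
units [-0.056 -0.062  0.129]
```

Emit:
move_arm --series "68 -0.05 -0.06 0.06 0;68 0 0 0.07 0;68 0 0 0 0;45 0 0 0 0;45 0 0 0 0;45 0 0 0 0;45 0 0 0 0;45 0 0 0 0;45 0 0 0 0" --force 40

```text
time_s: 39.0
ee_pos: [0.485, -0.2972, 0.0124]
orientation: [2.06, 2.37, -0.0]
wrist_force: [-0.4, -0.2, 6.7]
width: 0.0494
gripper_force: 42.2
```

Emit:
move_arm --series "45 0 0 -0.1 0;45 0 0 -0.4 0;45 0 0 -0.8 0;45 0 0 -0.8 0;45 0 0 -0.8 0;45 0 0 -0.3 0;45 0 0 0 0"

```text
time_s: 39.88
ee_pos: [0.4847, -0.2969, 0.1724]
orientation: [2.06, 2.37, -0.0]
wrist_force: [-0.4, 0.3, -2.2]
width: 0.0493
gripper_force: 42.0
```

```bash
python3 -c "
from h import *
go(*P['jar'],.17)"
```

```text
t 39.88 at [ 0.4847 -0.2969  0.1724] yang 0.14 tilt [-0.001  0.001 -1.   ] w 49.3 F [-0.4  0.3 -2.2] gf 42.0
units [7.106 2.159 0.041]
```

Emit:
move_arm --series "45 0.4 0.12 0 0;45 0.8 0.24 0 0;45 0.9 0.28 0 0;45 0.9 0.28 0 0;45 0.9 0.28 0 0;45 0.9 0.28 0 0;45 0.9 0.28 0 0;45 0.8 0.24 0 0;45 0.61 0.16 0 0;45 0 0 0 0;45 0 0 0 0"

```text
time_s: 41.25
ee_pos: [0.5407, 0.0706, 0.1701]
orientation: [-2.059, -2.37, 0.003]
wrist_force: [0.4, -0.1, -1.5]
width: 0.0494
gripper_force: 42.0
```

Emit:
move_arm --series "45 0 0 0.7 0;45 0 0 0.8 0;45 0 0 0.8 0;45 0 0 0.4 0;45 0 0 0 0;45 0 0 0 0"

```text
time_s: 42.0
ee_pos: [0.5426, 0.0698, 0.0375]
orientation: [2.061, 2.369, 0.001]
wrist_force: [-0.2, -1.1, -0.6]
width: 0.0495
gripper_force: 42.0
```

```bash
python3 -c "
from h import *
go(*P['jar'],.022)"
```

```text
t 42.0 at [0.5426 0.0698 0.0375] yang 0.1391 tilt [-0.     0.001 -1.   ] w 49.5 F [-0.2 -1.1 -0.6] gf 42.0
units [ 0.006 -0.011  0.311]
```

Emit:
move_arm --series "45 0 0 0.15 0;45 0 0 0.15 0;45 0 0 0.02 0;45 0 0 0 0;45 0 0 0 0"

```text
time_s: 42.62
ee_pos: [0.5423, 0.0704, 0.0214]
orientation: [2.06, 2.371, 0.0]
wrist_force: [-1.4, -1.3, 4.5]
width: 0.0491
gripper_force: 42.7
```

Emit:
move_arm --series "68 0 0 0 0;68 0 0 0 0;68 0 0 0 0;68 0 0 -0.2 0;68 0 0 -0.6 0;68 0 0 -0.9 0;68 0 0 -0.9 0;68 0 0 -0.4 0;68 0 0 0 0"

```text
time_s: 43.75
ee_pos: [0.5432, 0.0703, 0.1732]
orientation: [2.058, 2.368, 0.005]
wrist_force: [-1.3, -0.2, -0.6]
width: 0.068
gripper_force: 0.0
```

```bash
python3 -c "
from h import *
go(.4925,-.357,.17)"
```

```text
t 43.75 at [0.5432 0.0703 0.1732] yang 0.1401 tilt [-0.001  0.005 -1.   ] w 68.0 F [-1.3 -0.2 -0.6] gf 0.0
units [-8.321 -2.199  0.063]
```

Emit:
move_arm --series "68 -0.6 -0.18 0 0;68 -0.9 -0.24 0 0;68 -0.9 -0.24 0 0;68 -0.9 -0.24 0 0;68 -0.9 -0.24 0 0;68 -0.9 -0.24 0 0;68 -0.9 -0.24 0 0;68 -0.9 -0.24 0 0;68 -0.82 -0.22 0 0;68 -0.6 -0.12 0 0;68 0 0 0 0;68 0 0 0 0"

```text
time_s: 45.25
ee_pos: [0.4905, -0.3558, 0.1693]
orientation: [-2.059, -2.37, -0.001]
wrist_force: [-0.0, 0.6, 0.9]
width: 0.068
gripper_force: 0.0
```

```bash
python3 -c "
from h import *
go(.4925,-.357,.021)
t=ctrl.grab_frame('top');cv2.imwrite('pics/t10.png',t);h=cv2.cvtColor(t,cv2.COLOR_BGR2HSV)
c=blob(cv2.inRange(h,np.array((18,120,110)),np.array((30,255,255))),(174,174,196,197)); e=cv2.minEnclosingCircle(c); print('jar',e,ray('top',*e[0],.088),cv2.boundingRect(c))
"
```

```text
t 45.25 at [ 0.4905 -0.3558  0.1693] yang 0.1402 tilt [ 0.002 -0.001 -1.   ] w 68.0 F [-0.   0.6  0.9] gf 0.0
units [-0.036  0.04   2.965]
jar ((183.56593322753906, 184.3351593017578), 8.683392524719238) [0.5423314  0.07191114] (175, 176, 18, 18)
```

The jar is back to within 1 mm by the same measurement. Next, the can.

Emit:
move_arm --series "68 -0.03 0.04 0.6 0;68 0 0 0.8 0;68 0 0 0.8 0;68 0 0 0.5 0;68 0 0 0.22 0;68 0 0 0 0;40 0 0 0 0;40 0 0 0 0;40 0 0 0 0;40 0 0 0 0;40 0 0 0 0;40 0 0 0 0"

```text
time_s: 46.8
ee_pos: [0.4939, -0.3591, 0.0265]
orientation: [2.059, 2.369, -0.001]
wrist_force: [-1.9, -0.5, 6.4]
width: 0.0455
gripper_force: 40.8
```

Emit:
move_arm --series "40 0 0 -0.1 0;40 0 0 -0.4 0;40 0 0 -0.8 0;40 0 0 -0.8 0;40 0 0 -0.7 0;40 0 0 -0.1 0;40 0 0 0 0"

```text
time_s: 47.68
ee_pos: [0.4928, -0.3577, 0.1691]
orientation: [-2.06, -2.371, -0.0]
wrist_force: [-0.2, -0.3, -2.8]
width: 0.0455
gripper_force: 41.5
```

```bash
python3 -c "
from h import *
go(*P['can'],.17)"
```

```text
t 47.67 at [ 0.4928 -0.3577  0.1691] yang 0.14 tilt [ 0.001 -0.    -1.   ] w 45.5 F [-0.2 -0.3 -2.8] gf 41.5
units [ 9.586  2.233 -0.013]
```

Emit:
move_arm --series "40 0.6 0.15 0 0;40 0.9 0.21 0 0;40 0.9 0.21 0 0;40 0.9 0.21 0 0;40 0.9 0.21 0 0;40 0.9 0.21 0 0;40 0.9 0.21 0 0;40 0.9 0.21 0 0;40 0.9 0.21 0 0;40 0.9 0.21 0 0;40 0.88 0.2 0 0;40 0 0 0 0"

```text
time_s: 49.18
ee_pos: [0.5355, 0.1343, 0.1671]
orientation: [-2.053, -2.373, 0.004]
wrist_force: [0.0, -0.9, -1.4]
width: 0.0455
gripper_force: 41.5
```

Emit:
move_arm --series "40 0 0 0 0;40 0 0 0.7 0;40 0 0 0.8 0;40 0 0 0.7 0;40 0 0 0.2 0;40 0 0 0 0;40 0 0 0 0"

```text
time_s: 50.05
ee_pos: [0.5386, 0.1316, 0.0513]
orientation: [2.06, 2.369, 0.003]
wrist_force: [0.3, -0.0, -1.7]
width: 0.0453
gripper_force: 41.7
```

```bash
python3 -c "
from h import *
go(.537,.133,.035)"
```

```text
t 50.05 at [0.5386 0.1316 0.0513] yang 0.1396 tilt [-0.     0.003 -1.   ] w 45.3 F [ 0.3 -0.  -1.7] gf 41.7
units [ 0.032 -0.029  0.326]
```

Emit:
move_arm --series "40 0.03 -0.03 0.14 0;40 0 0 0.14 0;40 0 0 0.05 0;40 0 0 0 0;40 0 0 0 0"

```text
time_s: 50.68
ee_pos: [0.5359, 0.1334, 0.0355]
orientation: [-2.06, -2.372, 0.001]
wrist_force: [-7.8, -0.6, 15.8]
width: 0.0454
gripper_force: 43.5
```

Emit:
move_arm --series "40 0 0 0.03 0;40 0 0 0 0;40 0 0 0 0"

```text
time_s: 51.05
ee_pos: [0.5361, 0.1335, 0.0354]
orientation: [-2.059, -2.372, 0.001]
wrist_force: [-12.5, -0.8, 25.9]
width: 0.0456
gripper_force: 44.7
```

Contact is firm (26 N), so I'll back off slightly and release.

Emit:
move_arm --series "40 0 0 -0.05 0;40 0 0 0 0;68 0 0 0 0;68 0 0 0 0;68 0 0 0 0;68 0 0 -0.2 0;68 0 0 -0.6 0;68 0 0 -0.9 0;68 0 0 -0.9 0;68 0 0 -0.1 0;68 0 0 0 0"

```text
time_s: 52.42
ee_pos: [0.5354, 0.1331, 0.1693]
orientation: [2.06, 2.371, 0.0]
wrist_force: [-0.2, -0.5, -0.9]
width: 0.0679
gripper_force: 0.0
```

```bash
python3 -c "
from h import *
go(.5033,-.4175,.17)"
```

```text
t 52.42 at [0.5354 0.1331 0.1693] yang 0.14 tilt [-0.  0. -1.] w 67.9 F [-0.2 -0.5 -0.9] gf 0.0
units [-10.815  -2.173  -0.015]
```

Emit:
move_arm --series "68 -0.75 -0.18 0 0;68 -0.92 -0.18 0 0;68 -0.92 -0.18 0 0;68 -0.92 -0.18 0 0;68 -0.92 -0.18 0 0;68 -0.92 -0.18 0 0;68 -0.92 -0.18 0 0;68 -0.92 -0.18 0 0;68 -0.92 -0.18 0 0;68 -0.92 -0.18 0 0;68 -0.92 -0.18 0 0;68 -0.86 -0.19 0 0"

```text
time_s: 53.92
ee_pos: [0.5023, -0.4178, 0.1664]
orientation: [-2.058, -2.368, -0.001]
wrist_force: [0.4, 0.1, -0.5]
width: 0.068
gripper_force: 0.0
```

Emit:
move_arm --series "68 0 0 0 0;68 0 0 0 0"

```text
time_s: 54.18
ee_pos: [0.5028, -0.416, 0.1671]
orientation: [-2.058, -2.369, -0.001]
wrist_force: [0.6, 0.3, 0.1]
width: 0.0677
gripper_force: 0.0
```

```bash
python3 -c "
from h import *
go(.5033,-.4175,.018)
t=ctrl.grab_frame('top');h=cv2.cvtColor(t,cv2.COLOR_BGR2HSV)
c=blob(cv2.inRange(h,np.array((85,5,165)),np.array((120,80,255))),(150,176,173,198)); e=cv2.minEnclosingCircle(c); print('can',e,ray('top',*e[0],.082),cv2.boundingRect(c))
"
```

```text
t 54.17 at [ 0.5028 -0.416   0.1671] yang 0.1399 tilt [ 0.003 -0.002 -1.   ] w 67.7 F [0.6 0.3 0.1] gf 0.0
units [-0.04   0.011  2.982]
can ((159.5, 188.1999969482422), 7.816108703613281) [0.5331381  0.13765788] (152, 181, 16, 16)
```

The can is about 5 mm from its start, within tolerance. Last, the bottle.

Emit:
move_arm --series "68 -0.04 0.01 0.6 0;68 0 0 0.8 0;68 0 0 0.8 0;68 0 0 0.5 0;68 0 0 0.24 0;68 0 0 0 0;36 0 0 0 0;36 0 0 0 0;36 0 0 0 0;36 0 0 0 0;36 0 0 0 0;36 0 0 0 0"

```text
time_s: 55.72
ee_pos: [0.505, -0.4204, 0.0243]
orientation: [2.059, 2.369, -0.001]
wrist_force: [-2.7, 0.7, 6.5]
width: 0.0395
gripper_force: 39.8
```

Emit:
move_arm --series "36 0 0 -0.1 0;36 0 0 -0.4 0;36 0 0 -0.8 0;36 0 0 -0.8 0;36 0 0 -0.7 0;36 0 0 -0.1 0;36 0 0 0 0"

```text
time_s: 56.6
ee_pos: [0.504, -0.4188, 0.1666]
orientation: [-2.06, -2.371, -0.0]
wrist_force: [-0.3, 0.2, -2.3]
width: 0.0397
gripper_force: 39.8
```

```bash
python3 -c "
from h import *
go(.528,.191,.17)"
```

```text
t 56.6 at [ 0.504  -0.4188  0.1666] yang 0.1401 tilt [ 0.001 -0.    -1.   ] w 39.7 F [-0.3  0.2 -2.3] gf 39.8
units [12.009  2.178 -0.062]
```

Emit:
move_arm --series "36 0.6 0.12 0 0;36 0.9 0.17 0 0;36 0.95 0.17 0 0;36 0.95 0.17 0 0;36 0.95 0.17 0 0;36 0.95 0.17 0 0;36 0.95 0.17 0 0;36 0.95 0.17 0 0;36 0.95 0.17 0 0;36 0.95 0.17 0 0;36 0.95 0.17 0 0;36 0.95 0.17 0 0"

```text
time_s: 58.1
ee_pos: [0.5244, 0.1409, 0.1647]
orientation: [-2.059, -2.369, 0.004]
wrist_force: [1.0, -0.1, -1.3]
width: 0.0395
gripper_force: 39.8
```

Emit:
move_arm --series "36 0.96 0.18 0 0;36 0 0 0 0;36 0 0 0 0;36 0 0 0.6 0;36 0 0 0.8 0;36 0 0 0.7 0;36 0 0 0.2 0;36 0 0 0 0;36 0 0 0 0"

```text
time_s: 59.22
ee_pos: [0.5297, 0.1881, 0.0538]
orientation: [2.06, 2.369, 0.004]
wrist_force: [0.4, 1.1, -0.6]
width: 0.0395
gripper_force: 39.9
```

```bash
python3 -c "
from h import *
go(.528,.191,.033)"
```

```text
t 59.23 at [0.5297 0.1881 0.0538] yang 0.1396 tilt [-0.     0.003 -1.   ] w 39.5 F [ 0.4  1.1 -0.6] gf 39.9
units [ 0.063 -0.026  0.416]
```

Emit:
move_arm --series "36 0.06 -0.03 0.2 0;36 0 0 0.15 0;36 0 0 0 0;36 0 0 0 0"

```text
time_s: 59.72
ee_pos: [0.5263, 0.191, 0.0345]
orientation: [-2.06, -2.371, 0.0]
wrist_force: [0.1, 0.6, -1.4]
width: 0.0392
gripper_force: 39.9
```

Emit:
move_arm --series "36 0 0 0.05 0;36 0 0 0 0;36 0 0 0 0"

```text
time_s: 60.1
ee_pos: [0.5268, 0.191, 0.0333]
orientation: [2.06, 2.371, 0.001]
wrist_force: [-3.4, -1.2, 4.8]
width: 0.0396
gripper_force: 41.4
```

Touchdown. Releasing and clearing away to the right.

Emit:
move_arm --series "68 0 0 0 0;68 0 0 0 0;68 0 0 0 0;68 0 0 -0.2 0;68 0 0 -0.6 0;68 0 0 -0.9 0;68 0 0 -0.9 0;68 0 0 -0.2 0;68 0 0 0 0"

```text
time_s: 61.22
ee_pos: [0.5266, 0.191, 0.1727]
orientation: [2.06, 2.371, 0.002]
wrist_force: [-0.3, -0.2, -0.8]
width: 0.0676
gripper_force: 0.0
```

Emit:
move_arm --series "68 -0.6 -0.1 -0.1 0;68 -0.9 -0.18 0 0;68 -0.9 -0.18 0 0;68 -0.9 -0.18 0 0;68 -0.9 -0.18 0 0;68 -0.9 -0.18 0 0;68 -0.9 -0.18 0 0;68 -0.9 -0.18 0 0;68 -0.9 -0.18 0 0;68 -0.9 -0.18 0 0;68 0 0 0 0;68 0 0 0 0"

```text
time_s: 62.72
ee_pos: [0.501, -0.2508, 0.1752]
orientation: [-2.059, -2.368, -0.0]
wrist_force: [1.0, -0.2, -0.3]
width: 0.0681
gripper_force: 0.0
```

```bash
cat > chk.py <<'E'
from h import *
go(.5,-.35,.18)
t=ctrl.grab_frame('top'); s=ctrl.grab_frame('scene'); cv2.imwrite('pics/t12.png',t); cv2.imwrite('pics/s12.png',s)
def M(im,lo,hi,box):
    return blob(cv2.inRange(cv2.cvtColor(im,cv2.COLOR_BGR2HSV),np.array(lo),np.array(hi)),box)
t0,s0=cv2.imread('pics/top0.png'),cv2.imread('pics/scene0.png')
for n,lo,hi,box,z in (('jar',(18,120,110),(30,255,255),(174,174,196,197),.088),('can',(85,5,165),(120,80,255),(150,174,173,200),.082),('cap',(0,0,0),(180,255,75),(134,184,145,196),.094)):
    for im in (t0,t):
        c=M(im,lo,hi,box); e=cv2.minEnclosingCircle(c); print(n,ray('top',*e[0],z).round(4),cv2.boundingRect(c))
# scene: outlines vs the start, as bounding boxes
for n,lo,hi,box in (('amber',(5,150,60),(30,255,255),(205,155,228,190)),('white',(0,0,140),(40,60,255),(170,155,192,185)),('blackcap',(0,0,0),(180,255,60),(174,148,188,162))):
    print(n,[(cv2.boundingRect(M(im,lo,hi,box)),) for im in (s0,s)])
c=M(t,(0,0,0),(180,100,85),(206,150,266,180)); print('slab',rect('top',c,.039))
for n,b in(('wax',(158,212,188,240)),('pencil+tweezers',(216,200,230,240)),('tw',(268,205,280,255))):
    print(n,np.abs(t[b[1]:b[3],b[0]:b[2]].astype(int)-t0[b[1]:b[3],b[0]:b[2]]).mean().round(1))
E
python3 chk.py
```

```text
t 62.73 at [ 0.501  -0.2508  0.1752] yang 0.1398 tilt [ 0.003 -0.002 -1.   ] w 68.1 F [ 1.  -0.2 -0.3] gf 0.0
units [-1.962 -0.297 -0.101]
jar [0.5432 0.0719] (175, 176, 18, 17)
jar [0.5423 0.0719] (175, 176, 18, 18)
can [0.5377 0.1351] (153, 179, 16, 16)
can [0.5323 0.1376] (152, 181, 16, 16)
cap [0.531  0.1926] (134, 184, 9, 10)
cap [0.5288 0.1954] (134, 184, 8, 12)
amber [((207, 160, 21, 30),), ((206, 160, 22, 30),)]
white [((170, 155, 22, 25),), ((170, 155, 22, 25),)]
blackcap [((178, 153, 7, 6),), ((177, 153, 7, 6),)]
slab [ 0.6098 -0.0583  0.0334  0.154   0.133 ]
wax 1.8
pencil+tweezers 1.3
tw 13.3
```

```bash
python3 -c "
from h import *
a,b,t0,t=[cv2.imread('pics/'+n).astype(int) for n in('scene0.png','s12.png','top0.png','t12.png')]
print('scene tweezers',np.abs(a[222:242,235:266]-b[222:242,235:266]).mean(),np.abs(t0-t)[205:255:6,262:282].mean(2).astype(int))
"
```

```text
scene tweezers 3.556451612903226 [[ 1  1  7 11 12 13 12 12 12 12 14 16 19 19 15 14 14 11 10  7]
 [ 9  9  8  8  8  8  9  9 10 10  7 15 14  9  8  7  5  5  5  6]
 [11 27 28 19 18 19 17 18 17 16 13 37 12 32 12  7  7  7  6  7]
 [20 18 19 16 12 10  8  7  8  8 47 14  6 38 13  5  6  6  5  5]
 [11  9  9  9  9  8  8  8  7 39 11  6  7 39 11  6  6  6  6  7]
 [12 11 10 10 10  9  9  9  9 51 15  8 36 11  8  8  8  8  8  8]
 [10 10 10 10 10 10  9  9 19 20  8 14 23  8  8  7  6  8  7  8]
 [10 10 11 11 11 11 10 10 15 12 12 12 10 10  9  9  9  8  8  8]
 [10 10 11 12 12 11 12 12 12 15 12 11 11 11 13 12 11 10 10  9]]
```

The top-view change around the tweezers comes from the arm's shadow or cover; the scene view shows them in place. Handing in.

```bash
python3 -c "
from rig import ctrl
print(ctrl.hand_in())"
```

```text
the job is handed in; nothing more can be done
None
```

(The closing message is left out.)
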